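# Print through the guide plate and hold the stamp down

### The job

Seat the blue guide plate flat and square in the pocket of the printing frame, flush with its top, and let go of it. Then take the stamp from the ink tin by its black handle, pass it upright down through the slot of the seated plate, and press the sprung printing bed about half-way down its 12 mm travel. Finish while still holding the stamp pressed there, and leave the dishes, brush, jar, paperweight and brass seal where they are.

Things in the scene. Friction and masses are not known exactly. Their poses are not given: they have to be found in the camera images.
- frame_pocket (a point): Centre of the pocket floor of the fixed wooden printing frame (162 x 128 mm, top 32 mm above the table). The pocket is 114 mm (x) by 80 mm (y), 8 mm deep; its floor is a ledge 10 mm wide all round, 24 mm above the table, around a 94 x 60 mm opening with the printing bed inside. Axes are the frame's, z up
- bed_top (a point): Centre of the top of the printing bed, a 90 x 56 mm sprung metal plate with white card on it, in the opening of the frame; 18 mm above the table (6 mm below the pocket floor) when not pressed; it sinks straight down
- bed (a joint): How far the printing bed is pressed down, m: 0 at rest, 0.012 at its stop. It begins to sink at about 4 N and adds 0.8 N per mm (about 9 N at 6 mm, 14 N at the stop); the stamp's weight alone does not sink it
- guide_handle (a point): Centre of the upright wooden handle (40 mm along x, 14 thick along y, 36 tall) on the loose blue guide plate, 26 mm above the plate's underside, 22 mm from its middle towards +x. Plate: 110 (x) x 76 (y) x 8 mm, about 150 g, 2 mm play each side in the pocket. Axes: the plate's, z up. It starts flat on the table, x within 61 degrees of the frame's x; it works either way round
- guide_slot (a point): Centre of the through slot in the guide plate, at its top face (8 mm above the underside): 28 mm along x by 46 mm along y, 30 mm from the plate's middle towards its -x (52 mm from the handle's centre). Axes are the plate's
- stamp_grip (a point): Centre of the stamp's black handle (18 mm x by 30 mm y, 55 to 112 mm above the foot), 85 mm above the foot. Loose, about 150 g, 112 mm tall; below the handle a pale wooden block 24 (x) x 42 (y) mm, ending in a red foot 20 x 38 mm, 3 mm high: 2 mm clearance each side in the slot. It starts upright on the ink pad; z up; works either way round
- stamp_foot (a point): Centre of the underside of the stamp's foot; axes are the stamp's
- inktin: Flat grey ink tin 100 x 120 mm, fixed, with a dry red pad 8 mm above the table and a rim 12 mm above the table, on which the stamp stands. Origin: centre of its underside
- dish_red: Bystander: white porcelain dish, 90 mm across, 18 mm high, dried red pigment. Origin: centre of its underside
- dish_blue: Bystander: white porcelain dish, 90 mm across, 18 mm high, dried dark blue pigment. Origin: centre of its underside
- dish_ochre: Bystander: white porcelain dish, 100 mm across, 18 mm high, dried ochre pigment. Origin: centre of its underside
- round_seal: Bystander: round brass seal, 30 mm across, 55 mm high, standing. Origin: centre of its underside
- paperweight: Bystander: dark steel bar 26 x 90 x 18 mm lying flat (long along its y). Origin: centre of its underside
- red_jar: Bystander: lidded red jar, 84 mm across, 65 mm high. Origin: centre of its underside
- brush: Bystander: slim bamboo paint brush, 190 mm long, 11 mm thick, lying along its x. Origin: centre of its underside
There are look-alikes about, which are no part of the job. There is more than one size of the part that bears stamp_grip; the job needs the middle-sized.

How it is judged:
By the outcome, as a careful person would: the job done as asked, in the order asked, and still so for the second after the job is handed in, while the arm keeps its last pose, push and grip.
It also fails if it takes over 61 s, if anything falls off the work surface, if the arm or the gripper's body presses on something with over 40 N, if the wrist force passes 120 N, or if a joint passes its speed limit or range.

### The arm

A 6-joint arm with a two-finger parallel gripper is mounted at the origin on the work surface. World frame = base frame: x ahead of the robot, y to its left, z up, the work surface at z = 0. Lengths are in m, angles in degrees, forces in N, time in s.
With the tool pointing down it reaches from about 0.3 to 0.75 m from the base axis. Payload 8.5 kg.
Tool frame: the origin (TCP) lies between the finger pads; the fingertips stand env.finger_overhang ahead of it and the grasp point (between the pads) lies 2 mm behind it (env.finger_overhang is the distance from the TCP to the fingertips, in m); z points along the fingers, y is the line along which they close (so a half turn about z gives the same grasp; the last joint's range is limited). The gripper opens to 85 mm and grips with 20 to 120 N. Pads are 22 mm wide; open, the fingers measure 114 mm over their backs; the gripper's body (76 mm by 85 mm) begins 54 mm behind the grasp point. The pads swing forward as they close: fully open they stand 13 mm farther back than shut.
Start: joints at [-89.112, 21.807, 74.336, -0, 83.858, -12.336], TCP at [0.126, -0.535, 0.248] pointing down, gripper open.
Joint ranges: [-178.18, 178.18], [-50.72, 133.34], [12.68, 142.11], [-81.47, 261.47], [9.98, 163.14], [-165.26, 165.26]. Speed limits (degrees/s): [136.94, 136.94, 180, 180, 180, 180].

### API

Orientations are given as a 3x3 rotation matrix whose columns are the frame's x, y, z axes.
In Python, from rig import env gives the robot as it stands. The module is installed in compiled form; this text tells all that it offers.
- The arm moves only by the tool jog_arm, never from a script. Its arguments are lists of equal length, an entry for each row: "hand": the finger opening in m, from 0 to 0.0854; "travel": the shift along the world's x, y, z in m, a list of three; "yaw": the turn about the world's z in rad. A call has exactly 5 rows; each row shifts and turns the commanded pose from where the row before left it; what a row does not reach is not made up. A row lasts 1/8 s, in which the tool goes at most 62.5 mm and 10.7 degrees, less where a joint would pass 70% of its speed; a pose out of reach is approached as far as the arm can. A call is refused whole if a number of a shift passes 0.0625 or a number of a turn 0.188, either way. A call with a gripper value outside its range is refused whole. The fingers move at their own pace and stop on an object; "grip_force" is the grip in N (left out, the last holds). Time passes only in rows, so rows that do not move let the fingers close, or fill a call up. It gives the time, the measured TCP pose, the force, the opening and the grip force at its end, in the units of the state.
- env.observe(): the state, without advancing time (a new reading comes with each control period).
- env.get_image(name): name is "scene" or "top"; returns the picture (420x560x3 uint8, red, green, blue); there is no depth.
- env.calibration(name): a dict with "fx", "fy", "cx", "cy" (pixels), "position" and "rotation" of the camera in the world. Camera axes: x right, y down, z forward; pixel columns grow to the right and rows downward; lengths in m; the calibration is good to about 2 mm. A picture is of the moment at which its call begins. calibration takes no time and is no camera call.
- env.close_job(): hands the job in; it is judged then, once.
The state is a dict: "time_s": time; "q": joint angles; "qvel": joint speeds; "joint_efforts": joint torques, N m; "position": TCP position; "tool_rot": TCP orientation; "ft_force": force on the tool from outside, world axes, zero at the start; "wrist_torque": the same for the moment, N m; "grip_width": finger opening in m; "gripper_force": force on a finger pad.
Only numpy, scipy, OpenCV 4.12 (cv2) and the standard library are available. Lean on these libraries where they do the work, as an engineer would, in place of code of your own. Each camera call takes 0.05 s, during which the arm holds its last target. There are 200 camera calls.

## Working session

There is one attempt and no reset: what is moved stays moved. The work goes in short steps, Python scripts to look and compute and a tool call to move; the robot and the scene stay as the last step left them, time stands still between calls to the robot, and variables do not carry over. Pictures are saved under pics/ and viewed, at most 10 in all, crops included, and the job is handed in when it is done.

Besides the shell and the picture viewer there is one more tool, called after "Request:" as a command line: name --pt "numbers of a row" for each row, then --argument value for the rest. jog_arm: Moves the arm, as the interface text tells. Its arguments: {"type":"object","properties":{"hand":{"type":"array"},"travel":{"type":"array"},"yaw":{"type":"array"},"grip_force":{"type":"number"}},"required":["hand","travel","yaw"]}

```bash
mkdir -p pics; python3 - <<'E'
from rig import env
import cv2
for n in("scene","top"):
    im=env.get_image(n); cv2.imwrite(f"pics/{n}0.png",im[:,:,::-1]); c=env.calibration(n); print(n,c)
o=env.observe();print(o,env.finger_overhang)
E
```

```text
scene {'fx': 441.46570177789096, 'fy': 441.46570177789096, 'cx': 277.89370181144534, 'cy': 210.04635624309603, 'position': array([ 1.38481222, -0.15624166,  0.68695762]), 'rotation': array([[ 1.80405867e-01,  5.80868317e-01, -7.93754194e-01],
       [ 9.83591990e-01, -1.07132307e-01,  1.45153253e-01],
       [-7.21792468e-04, -8.06916766e-01, -5.90664720e-01]])}
top {'fx': 454.24671584099855, 'fy': 454.24671584099855, 'cx': 289.0088571315495, 'cy': 212.68595495541956, 'position': array([0.49581536, 0.01309594, 1.30558963]), 'rotation': array([[-0.01747585, -0.99675727,  0.07854641],
       [-0.99982638,  0.01691344, -0.00781989],
       [ 0.00646605, -0.07866943, -0.99687979]])}
{'time_s': 0.1, 'q': array([-8.91121710e+01,  2.18389564e+01,  7.43796106e+01,  7.48135803e-04,
        8.38601597e+01, -1.23360112e+01]), 'qvel': array([ 0.02141732, -0.06735676, -0.03878776, -0.08030343, -0.03602864,
       -0.02247001]), 'joint_efforts': array([ 5.72990786e-03, -4.49215472e+01, -2.31656170e+01, -1.00349935e-04,
        3.62532417e-03,  1.69293435e-05]), 'position': array([ 0.12581055, -0.5351638 ,  0.24776111]), 'tool_rot': array([[ 9.73484127e-01,  2.28754572e-01, -8.30963204e-06],
       [ 2.28754367e-01, -9.73483205e-01,  1.37407415e-03],
       [ 3.06236458e-04, -1.33954024e-03, -9.99999056e-01]]), 'ft_force': array([ 0.0051435 , -0.53728561, -0.48241466]), 'wrist_torque': array([ 0.00553865, -0.02736005,  0.0048845 ]), 'gripper_force': 0.0, 'grip_width': 0.08542065544750345} 0.017
```

View pics/scene0.png

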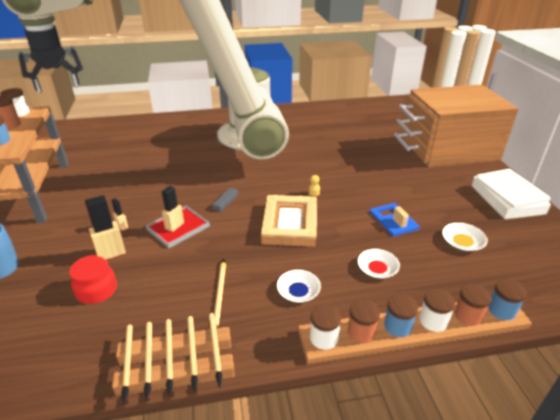

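View pics/top0.png

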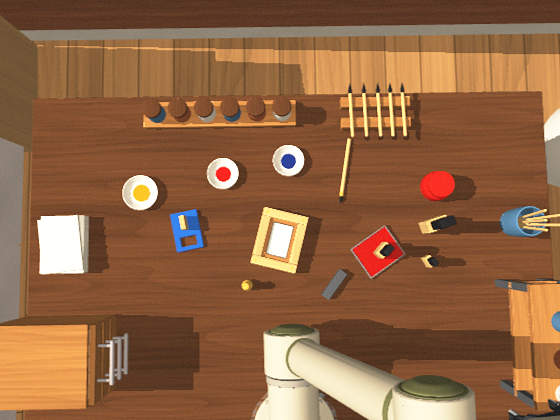

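The top view shows the blue guide plate at (187,230) with its handle near (183,222), and the frame at (281,240). Three things could be taken for the stamp:
- The one on the ink tin, top (385,250) / scene (172,210): middle size.
- A larger one, top (437,224) / scene (105,228).
- A smaller one, top (430,261) / scene (120,213).

I choose the one on the tin, and will check it in one close crop.

```bash
cat > h.py <<'E'
import numpy as np,cv2
from rig import env
def ray(n,uv):
    c=env.calibration(n);uv=np.atleast_2d(uv).astype(float)
    d=np.c_[(uv[:,0]-c["cx"])/c["fx"],(uv[:,1]-c["cy"])/c["fy"],np.ones(len(uv))]@c["rotation"].T
    return c["position"],d
def plane(n,uv,z):
    p,d=ray(n,uv);return p+d*((z-p[2])/d[:,2])[:,None]
def proj(n,P):
    c=env.calibration(n);q=(np.atleast_2d(P)-c["position"])@c["rotation"]
    return np.c_[c["fx"]*q[:,0]/q[:,2]+c["cx"],c["fy"]*q[:,1]/q[:,2]+c["cy"]]
def rect(P):
    "min-area rectangle of world points: centre, (long,short), angle of long side in deg"
    (c,(w,h),a)=cv2.minAreaRect((P[:,:2]*1000).astype(np.float32))
    if w<h:w,h,a=h,w,a+90
    return np.round(c,1),round(w,1),round(h,1),round((a+90)%180-90,1)
def blobs(m,mn=20):
    cs,_=cv2.findContours(m.astype(np.uint8),cv2.RETR_CCOMP,cv2.CHAIN_APPROX_NONE)
    return [c[:,0] for c in cs if len(c)>mn]
E
python3 - <<'E'
from h import *
t=cv2.imread("pics/top0.png");s=cv2.imread("pics/scene0.png")
a=cv2.resize(t[195:305,160:460],(800,293),interpolation=cv2.INTER_CUBIC)
b=cv2.resize(s[170:270,80:430],(800,229),interpolation=cv2.INTER_CUBIC)
cv2.imwrite("pics/crop1.png",np.vstack([a,b]))
hsv=cv2.cvtColor(t,cv2.COLOR_BGR2HSV);H,S,V=hsv[...,0],hsv[...,1],hsv[...,2]
R=np.zeros(H.shape,bool);R[190:310,150:320]=1
for c in blobs((H>100)&(H<130)&(S>120)&R,10): print("blue",c.mean(0),rect(plane("top",c,.008)))
for c in blobs((H>12)&(H<28)&(V>130)&R,10): print("wood",c.mean(0),rect(plane("top",c,.032)))
for c in blobs((V>160)&(S<60)&R,10): print("white",c.mean(0),rect(plane("top",c,.018)))
R[:]=0;R[210:290,340:450]=1
for c in blobs((V<60)&R,8): print("black",c.mean(0),rect(plane("top",c,.12)))
for c in blobs(((H<6)|(H>174))&(S>180)&(V>120)&R,10): print("red",c.mean(0),rect(plane("top",c,.01)))
E
```

```text
blue [186.50806452 230.37096774] (array([553.1, 296.2]), 110.4, 77.6, 11.1)
blue [188.5  240.52] (array([523.5, 290.5]), 50.4, 32.5, -79.6)
blue [183.04545455 222.36363636] (array([576.2, 306.1]), 50.4, 29.0, 11.3)
wood [246.17241379 284.82758621] (array([396.9, 126. ]), 27.8, 27.5, 89.0)
wood [194.72727273 241.45454545] (array([519.6, 266.6]), 12.4, 7.5, -26.8)
wood [182.47368421 222.18421053] (array([574.4, 302.8]), 41.1, 16.0, 16.6)
wood [278.99004975 240.09452736] (array([520.7,  32.9]), 164.7, 131.1, -14.5)
wood [280.78571429 239.52678571] (array([520.1,  28.6]), 98.3, 59.2, -15.0)
white [279.41836735 239.58163265] (array([521.5,  31.7]), 91.8, 57.6, -14.9)
white [152.72972973 196.08108108] (array([647.4, 387.8]), 42.9, 19.9, 0.4)
black [432.7826087 261.2173913] (array([ 456.2, -367.9]), 25.4, 16.7, 43.5)
black [386.56666667 250.        ] (array([ 488.1, -249.1]), 33.5, 20.1, -46.6)
black [441.16 222.92] (array([ 554. , -394.8]), 51.3, 26.3, -72.7)
red [377.5862069  251.10344828] (array([ 483.7, -247.1]), 111.5, 93.0, -56.3)
red [383.17647059 249.98039216] (array([ 486.8, -262.8]), 56.8, 43.9, -46.3)
```

View pics/crop1.png

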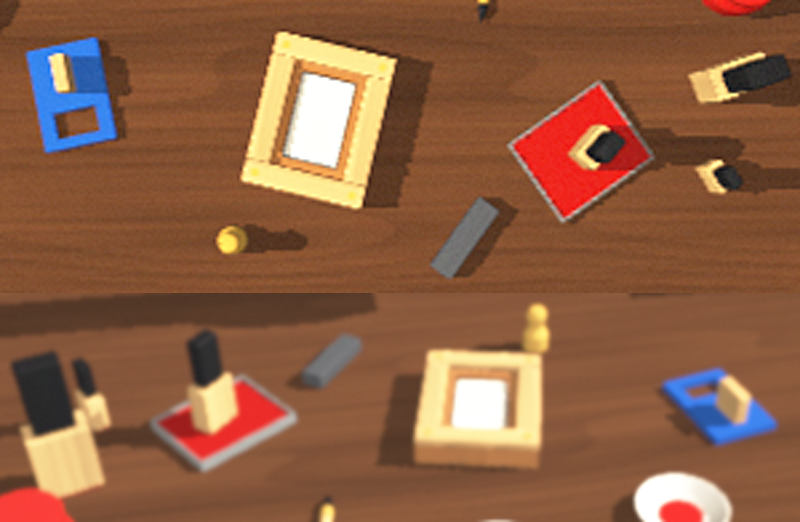

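The crop shows three stamps: a big one at top right, a small one at lower right, and the middle-sized one standing on the red pad. That last one is mine. The blue plate has its handle on the far (+x) end and its slot towards the robot.

Going to the plate now.

Request:
jog_arm --hand '[0.07, 0.06, 0.05, 0.05, 0.05]' --pt "0.029 0.054 0" --pt "0.029 0.054 0" --pt "0.029 0.054 0" --pt "0.029 0.054 0" --pt "0.029 0.054 0" --yaw '[-0.038, 0, 0, 0, 0]' --grip_force 40

```text
time_s: 0.72
position: [0.2712, -0.2635, 0.2482]
tool_rot: [[0.982, 0.191, 0.0], [0.191, -0.982, 0.0], [0.0, -0.0, -1.0]]
ft_force: [0.8, -0.6, 0.0]
grip_width: 0.0499
gripper_force: 0.0
```

Request:
jog_arm --hand '[0.05, 0.05, 0.05, 0.05, 0.05]' --pt "0.029 0.054 0" --pt "0.029 0.054 0" --pt "0.029 0.054 0" --pt "0.029 0.054 0" --pt "0.029 0.054 0" --yaw '[0, 0, 0, 0, 0]'

```text
time_s: 1.35
position: [0.4164, 0.0067, 0.2483]
tool_rot: [[0.981, 0.192, 0.0], [0.192, -0.981, -0.0], [0.0, 0.0, -1.0]]
ft_force: [0.8, -1.4, -0.1]
grip_width: 0.0499
gripper_force: 0.0
```

Request:
jog_arm --hand '[0.05, 0.05, 0.05, 0.05, 0.05]' --pt "0.029 0.054 0" --pt "0.029 0.054 0" --pt "0.029 0.054 0" --pt "0.029 0.054 0" --pt "0.029 0.054 0" --yaw '[0, 0, 0, 0, 0]'

```text
time_s: 1.98
position: [0.5614, 0.2766, 0.2479]
tool_rot: [[0.981, 0.192, -0.001], [0.192, -0.981, -0.0], [-0.001, 0.0, -1.0]]
ft_force: [0.7, -0.9, 0.7]
grip_width: 0.05
gripper_force: 0.0
```

Request:
jog_arm --hand '[0.05, 0.05, 0.05, 0.05, 0.05]' --pt "0.0068 0.012 -0.048" --pt "0.0065 0.012 -0.048" --pt "0 0 -0.048" --pt "0 0 -0.045" --pt "0 0 -0.029" --yaw '[0, 0, 0, 0, 0]'

```text
time_s: 2.6
position: [0.5731, 0.2983, 0.0276]
tool_rot: [[0.981, 0.192, -0.003], [0.192, -0.981, -0.001], [-0.003, 0.0, -1.0]]
ft_force: [0.7, 0.5, -0.2]
grip_width: 0.0501
gripper_force: 0.0
```

Request:
jog_arm --hand '[0.0, 0.0, 0.0, 0.0, 0.0]' --pt "0 0 0" --pt "0 0 0" --pt "0 0 0" --pt "0 0 0" --pt "0 0 0" --yaw '[0, 0, 0, 0, 0]' --grip_force 50

```text
time_s: 3.22
position: [0.5746, 0.2988, 0.0317]
tool_rot: [[0.981, 0.192, 0.002], [0.192, -0.981, 0.001], [0.002, -0.0, -1.0]]
ft_force: [-0.8, -0.5, 6.2]
grip_width: 0.0132
gripper_force: 51.1
```

Request:
jog_arm --hand '[0.0, 0.0, 0.0, 0.0, 0.0]' --pt "0 0 0.015" --pt "0 0 0.025" --pt "0 0 0.03" --pt "-0.003 -0.03 0.02" --pt "-0.004 -0.04 0.0" --yaw '[0, 0, 0, -0.05, -0.08]'

```text
time_s: 3.85
position: [0.5676, 0.2285, 0.1228]
tool_rot: [[0.998, 0.062, 0.004], [0.062, -0.998, 0.001], [0.004, -0.001, -1.0]]
ft_force: [0.4, -0.4, -1.9]
grip_width: 0.0133
gripper_force: 50.1
```

Request:
jog_arm --hand '[0.0, 0.0, 0.0, 0.0, 0.0]' --pt "-0.005 -0.045 0" --pt "-0.005 -0.045 0" --pt "-0.005 -0.045 0" --pt "-0.005 -0.04 0" --pt "-0.005 -0.027 0" --yaw '[-0.08, -0.08, -0.08, -0.0786, 0]'

```text
time_s: 4.47
position: [0.5419, 0.0249, 0.1211]
tool_rot: [[0.967, -0.255, 0.001], [-0.255, -0.967, -0.0], [0.001, 0.0, -1.0]]
ft_force: [-0.1, 0.8, -1.3]
grip_width: 0.0132
gripper_force: 50.2
```

Request:
jog_arm --hand '[0.0, 0.0, 0.0, 0.0, 0.0]' --pt "0 0 -0.02" --pt "0 0 -0.015" --pt "0 0 0" --pt "0 0 0" --pt "0 0 0" --yaw '[0, 0, 0, 0, 0]'

```text
time_s: 5.1
position: [0.5424, 0.0268, 0.0859]
tool_rot: [[0.968, -0.253, 0.001], [-0.253, -0.968, -0.0], [0.001, -0.0, -1.0]]
ft_force: [-0.5, 0.0, -1.0]
grip_width: 0.0131
gripper_force: 50.1
```

```bash
python3 - <<'E'
from h import *
o=env.observe();print(o["position"],o["tool_rot"][:,0],o["ft_force"],o["grip_width"])
t=env.get_image("top")[:,:,::-1];s=env.get_image("scene")[:,:,::-1]
cv2.imwrite("pics/top1.png",t);cv2.imwrite("pics/scene1.png",s)
a=cv2.resize(t[180:300,210:350],(700,600),interpolation=cv2.INTER_CUBIC)[:,:400+300]
b=cv2.resize(s[130:270,210:370],(686,600),interpolation=cv2.INTER_CUBIC)
v=np.hstack([a,b]);cv2.imwrite("pics/crop2.png",cv2.resize(v,(800,346)))
E
```

```text
[0.5424216  0.02681452 0.08593457] [ 0.96756642 -0.25261428  0.00111578] [-0.52830345  0.02060373 -0.9543939 ] 0.013131092807933982
```

View pics/crop2.png

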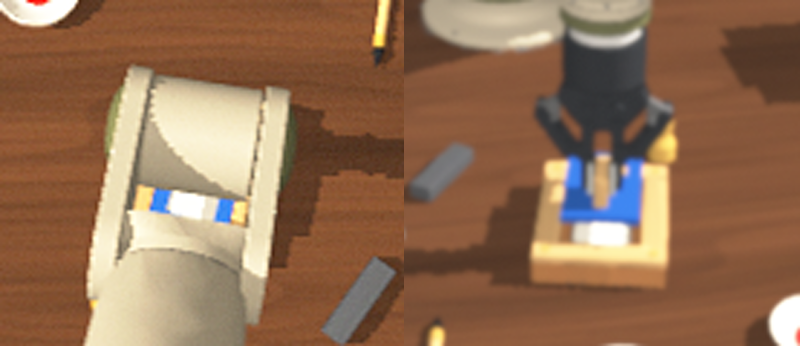

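The crop shows the plate held squarely above the frame: its near edge is in line with the frame in the scene view, and the wrist hides it in the top view. Lowering gently.

Request:
jog_arm --hand '[0.0, 0.0, 0.0, 0.0, 0.0]' --pt "0 0 -0.01" --pt "0 0 -0.01" --pt "0 0 -0.004" --pt "0 0 -0.003" --pt "0 0 0" --yaw '[0, 0, 0, 0, 0]'

```text
time_s: 5.82
position: [0.5421, 0.0266, 0.0582]
tool_rot: [[0.967, -0.253, -0.0], [-0.253, -0.967, 0.0], [-0.0, 0.0, -1.0]]
ft_force: [0.3, -0.5, -1.8]
grip_width: 0.0134
gripper_force: 50.1
```

Request:
jog_arm --hand '[0.0, 0.0, 0.0, 0.0, 0.0]' --pt "0 0 -0.0015" --pt "0 0 -0.0015" --pt "0 0 -0.001" --pt "0 0 0" --pt "0 0 0" --yaw '[0, 0, 0, 0, 0]'

```text
time_s: 6.45
position: [0.5422, 0.0266, 0.0556]
tool_rot: [[0.967, -0.253, 0.001], [-0.253, -0.968, -0.0], [0.001, 0.0, -1.0]]
ft_force: [-4.6, -0.2, 11.6]
grip_width: 0.0132
gripper_force: 52.1
```

Request:
jog_arm --hand '[0.03, 0.045, 0.045, 0.045, 0.045]' --pt "0 0 0" --pt "0 0 0" --pt "0 0 0.03" --pt "0 0 0.05" --pt "0 0 0.05" --yaw '[0, 0, 0, 0, 0]'

```text
time_s: 7.08
position: [0.542, 0.0266, 0.1856]
tool_rot: [[0.967, -0.253, -0.001], [-0.253, -0.967, 0.0], [-0.001, 0.0, -1.0]]
ft_force: [0.4, 0.0, -0.1]
grip_width: 0.0449
gripper_force: 0.0
```

Request:
jog_arm --hand '[0.06, 0.07, 0.07, 0.07, 0.07]' --pt "-0.01 -0.05 0.03" --pt "-0.02 -0.05 0" --pt "-0.03 -0.04 0" --pt "-0.03 -0.03 0" --pt "0 0 0" --yaw '[0.18, 0.18, 0.18, 0.18, 0.18]'

```text
time_s: 7.7
position: [0.452, -0.1424, 0.2141]
tool_rot: [[0.804, 0.594, -0.0], [0.594, -0.804, -0.0], [-0.0, -0.0, -1.0]]
ft_force: [0.0, 0.6, -1.3]
grip_width: 0.0702
gripper_force: 0.0
```

```bash
python3 - <<'E'
from h import *
t=np.ascontiguousarray(env.get_image("top")[:,:,::-1]);s=np.ascontiguousarray(env.get_image("scene")[:,:,::-1])
cv2.imwrite("pics/top2.png",t);cv2.imwrite("pics/scene2.png",s)
a=cv2.resize(t[190:290,235:335],(400,400),interpolation=cv2.INTER_CUBIC)
b=cv2.resize(s[170:270,240:340],(400,400),interpolation=cv2.INTER_CUBIC)
t0=cv2.imread("pics/top0.png");s0=cv2.imread("pics/scene0.png")
c=cv2.resize(t0[235:267,365:407],(260,198),interpolation=cv2.INTER_NEAREST)
d=cv2.resize(s0[180:240,150:200],(165,198),interpolation=cv2.INTER_NEAREST)
w=np.zeros((198,800,3),np.uint8);w[:,:260]=c;w[:,400:565]=d
cv2.imwrite("pics/crop3.png",np.vstack([np.hstack([a,b]),w]))
hsv=cv2.cvtColor(t,cv2.COLOR_BGR2HSV);H,S,V=hsv[...,0],hsv[...,1],hsv[...,2]
R=np.zeros(H.shape,bool);R[190:310,235:335]=1
for c in blobs((H>100)&(H<130)&(S>120)&R,10): print("blue",c.mean(0),rect(plane("top",c,.032)))
E
```

```text
blue [279.27642276 239.62601626] (array([521.7,  31.7]), 107.8, 75.3, -15.0)
blue [277.1509434 249.8490566] (array([492.6,  38.7]), 53.6, 34.4, 75.0)
blue [281.         231.47619048] (array([544. ,  26.4]), 48.3, 22.5, -15.0)
```

View pics/crop3.png

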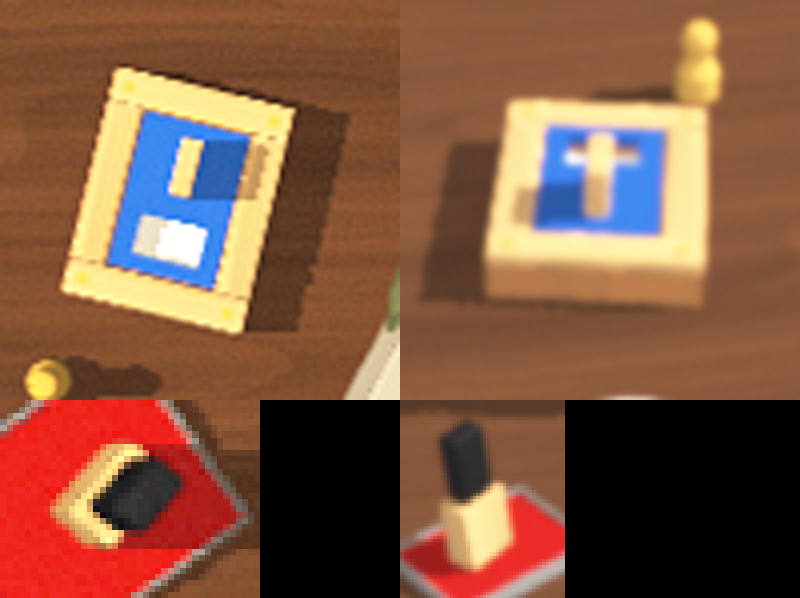

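The plate is seated square, with the white bed visible through its slot and the handle upright. In the stamp crops, the handle silhouette is about (387,249) in the top view and (171,198) in the scene view. Next I'll triangulate the stamp handle from those.

```bash
python3 - <<'E'
from h import *
k=8;Q=[];D=[]
for n,(x0,y0,x1,y1) in dict(top=(360,230,410,270),scene=(155,180,190,235)).items():
    im=cv2.resize(cv2.imread(f"pics/{n}0.png")[y0:y1,x0:x1],None,fx=k,fy=k,interpolation=cv2.INTER_CUBIC)
    m=im.max(2)<85
    cs=max(blobs(m),key=cv2.contourArea)
    M=cv2.moments(cs);c=np.array([M["m10"],M["m01"]])/M["m00"]
    f=lambda u:(np.asarray(u)+.5)/k-.5+[x0,y0]
    c=f(c);p,d=ray(n,c);Q.append(p);D.append(d[0]/np.linalg.norm(d))
    P=f(cv2.approxPolyDP(cs,10,True)[:,0]);print(n,c,"mid",plane(n,c,.0915).round(4))
    W=plane(n,P,.12 );print(W[:,:2].round(4).tolist())
    for i in range(len(W)):
        e=W[(i+1)%len(W)]-W[i];print("edge",round(np.hypot(*e[:2])*1e3,1),round(np.degrees(np.arctan2(e[1],e[0]))%180,1))
A=sum(np.eye(3)-np.outer(d,d) for d in D);b=sum((np.eye(3)-np.outer(d,d))@p for p,d in zip(Q,D))
print("tri",np.linalg.solve(A,b))
o=env.observe();print(o["position"],o["tool_rot"][:,0],o["time_s"])
E
```

```text
top [386.75340875 249.87575697] mid [[ 0.4876 -0.2554  0.0915]]
[[0.4947, -0.2668], [0.503, -0.257], [0.5016, -0.2478], [0.4824, -0.2305], [0.4741, -0.239], [0.4733, -0.2507]]
edge 12.9 49.8
edge 9.3 99.1
edge 25.8 138.0
edge 11.9 45.9
edge 11.7 85.8
edge 26.8 143.1
scene [169.05144201 197.8853074 ] mid [[ 0.4897 -0.2552  0.0915]]
[[0.4833, -0.248], [0.5053, -0.2678], [0.5673, -0.2601], [0.5784, -0.2537], [0.5696, -0.2399], [0.5571, -0.2342], [0.4984, -0.2395]]
edge 29.6 138.1
edge 62.4 7.0
edge 12.8 29.9
edge 16.4 122.5
edge 13.7 155.7
edge 58.9 5.1
edge 17.3 29.3
tri [ 0.48754772 -0.25554706  0.09011162]
[ 0.45317838 -0.14120776  0.21408326] [8.05856940e-01 5.92110282e-01 7.73868050e-05] 7.8
```

Request:
jog_arm --hand '[0.07, 0.07, 0.07, 0.07, 0.07]' --pt "0.012 -0.04 0" --pt "0.012 -0.04 0" --pt "0.0108 -0.0343 0" --pt "0 0 0" --pt "0 0 -0.03" --yaw '[0.1, 0.113, 0, 0, 0]'

```text
time_s: 8.43
position: [0.4891, -0.2549, 0.1851]
tool_rot: [[0.664, 0.747, 0.003], [0.747, -0.664, -0.002], [0.0, 0.004, -1.0]]
ft_force: [0.9, -0.7, -1.3]
grip_width: 0.07
gripper_force: 0.0
```

Request:
jog_arm --hand '[0.07, 0.07, 0.07, 0.07, 0.07]' --pt "0 0 -0.03" --pt "0 0 -0.03" --pt "0 0 -0.018" --pt "0 0 -0.01" --pt "0 0 0" --yaw '[0, 0, 0, 0, 0]'

```text
time_s: 9.05
position: [0.4883, -0.2544, 0.0959]
tool_rot: [[0.663, 0.749, -0.001], [0.749, -0.663, 0.001], [0.0, -0.001, -1.0]]
ft_force: [-0.6, 0.0, 0.6]
grip_width: 0.07
gripper_force: 0.0
```

Request:
jog_arm --hand '[0.04, 0.0, 0.0, 0.0, 0.0]' --pt "0 0 0" --pt "0 0 0" --pt "0 0 0" --pt "0 0 0" --pt "0 0 0" --yaw '[0, 0, 0, 0, 0]' --grip_force 60

```text
time_s: 9.68
position: [0.4884, -0.2552, 0.0968]
tool_rot: [[0.663, 0.749, 0.001], [0.749, -0.663, -0.001], [0.0, 0.001, -1.0]]
ft_force: [-0.9, 0.7, 6.1]
grip_width: 0.0295
gripper_force: 59.2
```

Request:
jog_arm --hand '[0.0, 0.0, 0.0, 0.0, 0.0]' --pt "0 0 0.02" --pt "0 0 0.035" --pt "0 0 0.035" --pt "0.0006 0.035 0.01" --pt "0.0006 0.045 0" --yaw '[0, 0, 0, -0.15, -0.16]'

```text
time_s: 10.3
position: [0.4895, -0.1748, 0.1967]
tool_rot: [[0.863, 0.505, 0.001], [0.505, -0.863, -0.001], [0.001, 0.001, -1.0]]
ft_force: [0.3, 1.0, -2.4]
grip_width: 0.0293
gripper_force: 59.6
```

Request:
jog_arm --hand '[0.0, 0.0, 0.0, 0.0, 0.0]' --pt "0.0006 0.045 0" --pt "0.0006 0.045 0" --pt "0.0006 0.045 0" --pt "0.0006 0.045 0" --pt "0.0005 0.0347 0" --yaw '[-0.16, -0.16, -0.16, -0.16, -0.155]'

```text
time_s: 10.92
position: [0.492, 0.0414, 0.1959]
tool_rot: [[0.966, -0.26, -0.0], [-0.26, -0.966, 0.0], [-0.001, -0.0, -1.0]]
ft_force: [0.7, -0.0, -1.4]
grip_width: 0.029
gripper_force: 59.6
```

Request:
jog_arm --hand '[0.0, 0.0, 0.0, 0.0, 0.0]' --pt "0 0 -0.015" --pt "0 0 -0.015" --pt "0 0 0" --pt "0 0 0" --pt "0 0 0" --yaw '[0, 0, 0, 0, 0]'

```text
time_s: 11.55
position: [0.4926, 0.0395, 0.1666]
tool_rot: [[0.967, -0.256, 0.001], [-0.256, -0.967, -0.0], [0.001, -0.0, -1.0]]
ft_force: [0.3, 0.1, -2.4]
grip_width: 0.0293
gripper_force: 59.8
```

```bash
python3 - <<'E'
from h import *
o=env.observe();p=o["position"];R=o["tool_rot"];print(p,R[:,0],o["ft_force"],o["grip_width"])
s=np.ascontiguousarray(env.get_image("scene")[:,:,::-1]);cv2.imwrite("pics/scene3.png",s)
t=np.ascontiguousarray(env.get_image("top")[:,:,::-1]);cv2.imwrite("pics/top3.png",t)
f=p-[0,0,.0888]
ex=R[:,0];ey=R[:,1]
C=np.array([f+a*.010*ex+b*.019*ey+[0,0,h] for h in(0,.003) for a in(-1,1) for b in(-1,1)])
print("foot corners pred",proj("scene",C).round(1).tolist())
B=np.array([f+.012*ex+b*.021*ey+[0,0,h] for h in(.003,.055) for b in(-1,1)])
print("block near face pred",proj("scene",B).round(1).tolist())
u=proj("scene",f)[0].astype(int);x0,y0=u[0]-40,u[1]-60
np.savez("pics/w.npz",x0=x0,y0=y0);print(x0,y0)
cv2.imwrite("pics/crop4.png",cv2.resize(s[y0:y0+100,x0:x0+100],(600,600),interpolation=cv2.INTER_CUBIC))
E
```

```text
[0.49261458 0.03951126 0.16663247] [ 0.96677663 -0.25562059  0.00102686] [ 0.26988849  0.11333835 -2.39810667] 0.02932157940191168
foot corners pred [[298.6, 188.9], [283.4, 188.3], [298.3, 193.4], [282.9, 192.8], [298.6, 187.9], [283.4, 187.3], [298.3, 192.4], [282.9, 191.7]]
block near face pred [[299.1, 192.9], [282.0, 192.2], [299.7, 174.8], [282.1, 174.1]]
250 130
```

View pics/crop4.png

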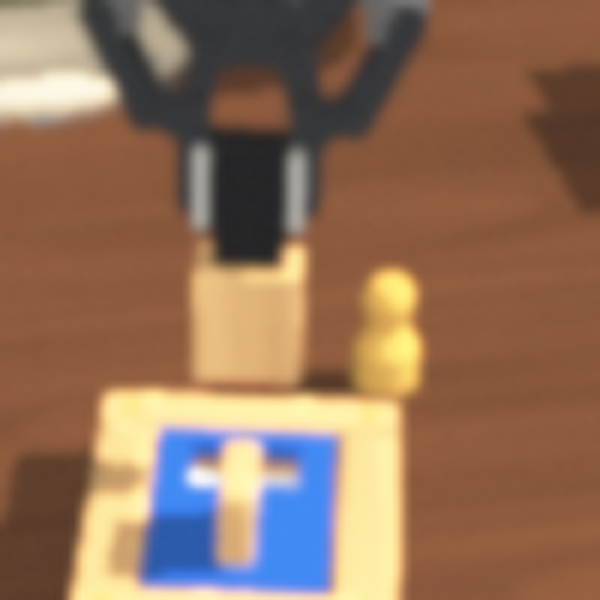

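The crop shows the stamp upright in the gripper, with its block face at columns 282–300 and its bottom near row 193. That matches the prediction, so I'm lowering towards the slot.

Request:
jog_arm --hand '[0.0, 0.0, 0.0, 0.0, 0.0]' --pt "0 0 -0.02" --pt "0 0 -0.015" --pt "0 0 -0.008" --pt "0 0 -0.003" --pt "0 0 0" --yaw '[0, 0, 0, 0, 0]'

```text
time_s: 12.28
position: [0.4926, 0.0396, 0.1203]
tool_rot: [[0.967, -0.255, 0.001], [-0.255, -0.967, -0.0], [0.001, -0.0, -1.0]]
ft_force: [-0.7, 0.1, -2.1]
grip_width: 0.0289
gripper_force: 59.9
```

Request:
jog_arm --hand '[0.0, 0.0, 0.0, 0.0, 0.0]' --pt "0 0 -0.0015" --pt "0 0 -0.0015" --pt "0 0 -0.001" --pt "0 0 0" --pt "0 0 0" --yaw '[0, 0, 0, 0, 0]'

```text
time_s: 12.9
position: [0.4924, 0.0396, 0.1161]
tool_rot: [[0.967, -0.255, 0.0], [-0.255, -0.967, -0.0], [0.0, 0.0, -1.0]]
ft_force: [0.6, 0.5, -1.8]
grip_width: 0.029
gripper_force: 59.9
```

Request:
jog_arm --hand '[0.0, 0.0, 0.0, 0.0, 0.0]' --pt "0 0 -0.002" --pt "0 0 -0.002" --pt "0 0 -0.002" --pt "0 0 -0.001" --pt "0 0 0" --yaw '[0, 0, 0, 0, 0]'

```text
time_s: 13.52
position: [0.4923, 0.0397, 0.109]
tool_rot: [[0.967, -0.255, -0.0], [-0.255, -0.967, 0.0], [-0.0, 0.0, -1.0]]
ft_force: [0.4, -1.1, -1.7]
grip_width: 0.029
gripper_force: 59.9
```

Request:
jog_arm --hand '[0.0, 0.0, 0.0, 0.0, 0.0]' --pt "0 0 -0.002" --pt "0 0 -0.002" --pt "0 0 -0.002" --pt "0 0 -0.001" --pt "0 0 0" --yaw '[0, 0, 0, 0, 0]'

```text
time_s: 14.15
position: [0.4926, 0.0397, 0.1024]
tool_rot: [[0.967, -0.255, 0.001], [-0.255, -0.967, -0.0], [0.001, -0.0, -1.0]]
ft_force: [-1.5, -0.3, 5.3]
grip_width: 0.0292
gripper_force: 60.8
```

Request:
jog_arm --hand '[0.0, 0.0, 0.0, 0.0, 0.0]' --pt "0 0 -0.001" --pt "0 0 -0.001" --pt "0 0 0" --pt "0 0 0" --pt "0 0 0" --yaw '[0, 0, 0, 0, 0]'

```text
time_s: 14.78
position: [0.4926, 0.0397, 0.1006]
tool_rot: [[0.967, -0.255, 0.001], [-0.255, -0.967, -0.0], [0.001, -0.0, -1.0]]
ft_force: [-2.3, 0.3, 6.8]
grip_width: 0.0294
gripper_force: 60.9
```

```bash
python3 - <<'E'
from h import *
s=np.ascontiguousarray(env.get_image("scene")[:,:,::-1]);cv2.imwrite("pics/scene4.png",s)
cv2.imwrite("pics/crop5.png",cv2.resize(s[150:250,240:340],(600,600),interpolation=cv2.INTER_CUBIC))
for _ in range(3):
    env.get_image("top");o=env.observe();print(o["position"],o["ft_force"])
E
```

```text
[0.4925477  0.03967411 0.10059474] [-2.67869341 -0.11145469  7.22348319]
[0.4925346  0.03966526 0.10057935] [-1.94997207  0.77293186  7.90699865]
[0.49256164 0.03966201 0.10059334] [-1.27903414 -0.51315544  7.07014814]
```

View pics/crop5.png

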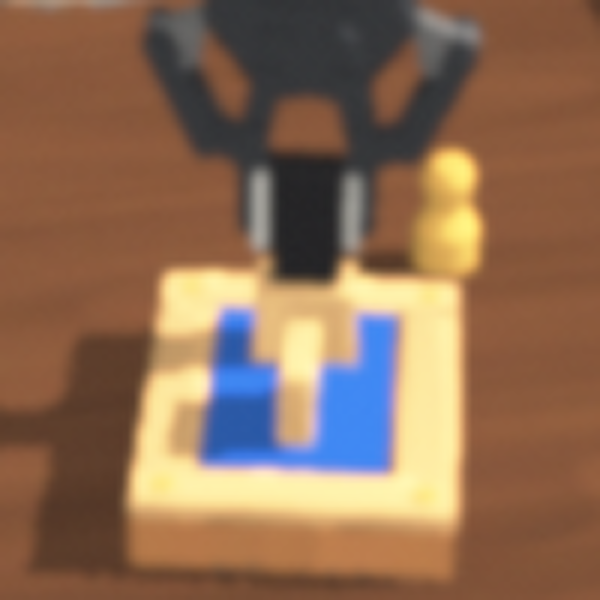

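The picture shows the stamp upright in the slot at about (291,203), with the plate still flat in the pocket. The force less the stamp's weight is about 9 N, and the foot has sunk about 6 mm, so the bed is half-way down.

```bash
python3 -c "
from rig import env
print(env.close_job())"
```

```text
the job is handed in; nothing more can be done
None
```

I handed the job in at about 15 s: the guide plate is seated square in the pocket and released, and the gripper is still holding the stamp upright through the slot with the bed pressed about 6 mm. The bed depth is worked out from the tool height and the force, about 9 N after allowing for the stamp's weight. I never touched the bystanders; the judge's verdict was not shown.

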